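# Cock the spring nutcracker and load the walnut

## Robot

A 6-joint arm with a two-finger parallel gripper is mounted at the origin on the work surface. World frame = base frame: x ahead of the robot, y to its left, z up, the work surface at z = 0. Lengths are in m, angles in rad, forces in N, time in s.
With the tool pointing down it reaches from about 0.325 to 0.775 m from the base axis. Payload 5.5 kg.
Tool frame: the origin (TCP) lies on the centre line of the jaws, within the pads' length; the fingertips stand 8 mm ahead of it and the grasp point (between the pads) lies 11 mm behind it; z points along the fingers, y is the line along which they close (so a half turn about z gives the same grasp; the last joint's range is limited). The gripper opens to 88 mm and grips with 3 to 60 N. Pads are 20 mm wide; open, the fingers measure 115 mm over their backs; the gripper's body (75 mm by 178 mm) begins 61 mm behind the grasp point.
Start: joints at [-1.281, 0.091, 1.231, -0, 1.82, -0.057], TCP at [0.204, -0.564, 0.207] pointing down, gripper open.
Joint ranges: [-2.87, 2.87], [-0.86, 2.18], [0.17, 2.46], [-1.51, 4.65], [0.06, 2.69], [-2.65, 2.65]. Speed limits (rad/s): [2.57, 2.57, 3.01, 3.14, 3.14, 3.14].

## Interface

Orientations are given as a rotation vector (axis times angle).
In Python, from station import manip gives the robot as it stands. Calls block until the motion is done:
- manip.goto(position, orientation): joint-space move of the TCP to a pose.
- manip.movel(position, max_speed=0.15, rot=None, f_stop=None): straight line of the TCP; rot=None keeps the orientation; max_speed is the mean speed in m/s. With f_stop (N) it stops when the force on the tool has changed by that much, and returns True; else False.
- manip.goto_joints(angles): joint-space move.
- manip.gripper_open() and manip.gripper_close(): open the fingers fully, or close them until they stop; the grip force is fixed at half the most.
- manip.wait(seconds).
- manip.inverse_kinematics(position, orientation): joint angles nearest the present ones, or None.
- manip.read_state(): the state.
- manip.capture(name): name is "scene" or "top" or "wrist"; returns (picture, depth): 480x640x3 uint8, blue, green, red; 480x640 float32, m along the optical axis (not along the pixel's ray), 0 where there is no reading.
- manip.camera_info(name): a dict with "fx", "fy", "cx", "cy" (pixels), "R" (3x3) and "t" (3): a world point X has camera coordinates R X + t; the wrist camera has in their place "T_tool_cam" (4x4, takes a point from camera to tool coordinates, whose origin is the TCP and whose axes are the flange's). Camera axes: x right, y down, z forward; pixel columns grow to the right and rows downward; lengths in m; the calibration is good to about 2 mm. The wrist camera is an equidistant fisheye: a pixel r from the principal point sees the ray r / f radians off the axis. A picture is of the moment at which its call begins: read the wrist's pose just before it. camera_info takes no time and is no camera call.
A pose or a line that the arm cannot do raises manip.PlanningError and nothing moves.
- manip.job_done(): hands the job in; it is judged then, once.
Trained networks look in the newest picture that a camera, given by its name, has taken for a name from the list of things; names that differ only in an ending like _2 or _b are one class to them, and where a whole thing is asked for, a point or a joint stands for the part that bears it (a point fixed in the world has none). Each returns a list of dicts, best first, with "confidence" (0 to 1); they miss things now and then, are a little off and sometimes report something else, mostly with a low value. They report only what shows in the picture. A call takes as long as a camera call. They do not tell look-alikes from the thing itself.
- manip.find_in(name, camera): "at" ([column, row] in pixels, amid what is visible of it).
- manip.place_of(name, camera): "at" ([column, row] in pixels: a listed point, or the origin of a listed thing).
The state is a dict: "clock": time; "joints": joint angles; "qvel": joint speeds; "joint_efforts": joint torques, N m; "position": TCP position; "orientation": TCP orientation; "force": force on the tool from outside, world axes, zero at the start; "moment": the same for the moment, N m; "width": opening from 0.0 (shut) to 1.0 (fully open); "finger_force": force on a finger pad.
Only numpy, scipy, OpenCV 4.12 (cv2) and the standard library are available. Lean on these libraries where they do the work, as an engineer would, in place of code of your own. Each camera call takes 0.05 s, during which the arm holds its last target. There are 200 camera calls.

## Task

Draw the nutcracker's sprung blue knob back until it hooks behind its catch, and let it rest there on the catch. Then take the walnut from the white trivet and stand it on the cork pad in front of the ram. The cracker must never go off: mind the red hair-trigger plate, and do not let the ram snap forward.

Things in the scene. Friction and masses are not known exactly. Their poses are not given: they have to be found in the camera images.
- cracker: Nutcracker fixed to the ledge; dark wood base 310 x 50 mm (90 mm wide at the pad). Origin on the ledge, on its middle line; x runs along it to the steel anvil, z up. Brass spring tube x = 5 to 60 mm, top 68 mm up. Catch lever at y = -32 mm, tooth at x = -84 mm. Red trigger plate 42 x 26 mm centred at x = -125, y = -32, top 31 mm up: 2 to 3 N down on it fires the ram.
- ram (a joint): Draw of the ram in m: 0 forward, grows as the knob is drawn level along the cracker's -x; end stop 0.072. Spring: 4 N at 0 to 10 N. The ram's side pin pushes the sprung catch tooth down in passing; past 0.060 the tooth is up again by itself, and the ram let forward rests on it at 0.058. Let go short of that, it snaps to 0.
- knob (a point): Centre of the upright round blue knob, diameter 26 mm, 40 mm high (75 to 115 mm above the ledge), on a thinner stem; moves with the ram. Grip it from above at any yaw; closing along the cracker's x pulls it most surely.
- pad (a point): Middle of the top of the flat cork pad, 44 mm along x, 36 mm across, 30 mm above the ledge; axes as the cracker's, at its x = +105 mm. The anvil face is 29 mm further on in +x, 75 mm high: set the walnut down with the fingers closing along y. Uncocked, the ram's head blocks the pad; cocked, it is back inside the tube.
- walnut_mid (a point): Centre of the brown walnut, 36 mm across, 40 mm high, about 18 g, upright on its flat blunt end (18 mm wide) on the round white trivet (diameter 130 mm, 12 mm thick); 20 mm above its underside. A yellow lemon stands on a terracotta saucer on the other side: not wanted.
Mind the look-alikes: they are no part of the job. What is meant by the part that bears walnut_mid is not green or turquoise, and is the smaller of those in its own colour.

How it is judged:
On the way, in this order (a step that is already met when the one before it is completed fails the run):
1. the ram is hooked on its catch and the fingers have let go of it (value of joint ram between 0.052 and 0.064 m and velocity of joint ram between -0.02 and 0.02 m/s and contact force between the fingers and cracker below 0.3 N), for 0.3 s.
2. the walnut stands on the cork pad with the ram still cocked (value of joint ram between 0.052 and 0.064 m and x of walnut_mid in the frame of pad between -0.016 and 0.016 m and y of walnut_mid in the frame of pad between -0.016 and 0.016 m and z of walnut_mid in the frame of pad between 0.012 and 0.027 m and angle between walnut_mid's own z axis and vertical below 0.4 rad), for 0.2 s.
At the end, for the whole second after the job is handed in: The ram rests still on its catch (draw 0.052 to 0.064 m), the walnut is on the cork pad, its centre within 16 mm of the pad's middle along and across and 12 to 27 mm above it, upright within 0.4 rad, and the fingers touch nothing of the cracker (all of step 2 and velocity of joint ram between -0.02 and 0.02 m/s and contact force between the fingers and cracker below 0.3 N).
It fails at once if the cracker goes off: the ram shoots forward ahead of the catch (faster than 0.5 m/s) (velocity of joint ram below -0.5 m/s and value of joint ram below 0.045 m).
It also fails if it takes over 58 s, if anything falls off the work surface, if the arm or the gripper's body presses on something with over 40 N, if the wrist force passes 120 N, or if a joint passes its speed limit or range.

## Working session

There is one attempt and no reset: what is moved stays moved. The work goes in short steps, each a Python script; the robot and the scene stay as the last script left them, time stands still between calls to the robot, and variables do not carry over. Pictures are saved under pics/ and viewed, at most 10 in all, crops included, and the job is handed in when it is done.

```bash
mkdir -p pics; ls
python3 - <<'E'
from station import manip
import cv2
for c in("scene","top"):
    im,d=manip.capture(c); cv2.imwrite(f"pics/{c}0.png",im)
    i=manip.camera_info(c); print(c,i)
    for n in("cracker","ram","knob","pad","walnut_mid"):
        for f in("find_in","place_of"):
            try: r=getattr(manip,f)(n,c); print(n,f,[( [round(float(v)) for v in x["at"]],round(x["confidence"],2)) for x in r])
            except Exception as e: print(n,f,repr(e)[:100])
s=manip.read_state();print(s["clock"],s["position"],s["orientation"])
E
```

```text
pics
scene {'fx': 440.08900306067903, 'fy': 440.08900306067903, 'cx': 318.85515193320447, 'cy': 231.7172453698255, 'R': array([[-0.76809369,  0.64033423, -0.00203812],
       [ 0.50044532,  0.59830239, -0.62577052],
       [-0.39948287, -0.48167036, -0.78000456]]), 't': array([ 0.43017845, -0.21046758,  1.41034158])}
cracker find_in [([340, 276], 0.83)]
cracker place_of [([332, 269], 0.71)]
ram find_in [([329, 252], 0.76)]
ram place_of ValueError('it knows: cracker, knob, pad, walnut_mid')
knob find_in [([329, 251], 0.66)]
knob place_of [([326, 239], 0.56)]
pad find_in [([343, 271], 0.8)]
pad place_of [([365, 281], 0.65)]
walnut_mid find_in [([210, 199], 0.71), ([284, 148], 0.6), ([248, 174], 0.59)]
walnut_mid place_of [([213, 200], 0.71), ([246, 170], 0.66), ([268, 202], 0.63), ([286, 146], 0.52)]
top {'fx': 540.8124243384731, 'fy': 540.8124243384731, 'cx': 320.4952826006431, 'cy': 242.2002823542592, 'R': array([[ 0.01839501, -0.99981019,  0.00641934],
       [-0.98147674, -0.01928152, -0.19060857],
       [ 0.19069617, -0.00279418, -0.98164513]]), 't': array([-0.03846047,  0.55708219,  1.16925832])}
cracker find_in [([278, 242], 0.89)]
cracker place_of [([287, 245], 0.9)]
ram find_in [([300, 244], 0.78)]
ram place_of ValueError('it knows: cracker, knob, pad, walnut_mid')
knob find_in [([298, 246], 0.8)]
knob place_of [([302, 236], 0.83), ([471, 258], 0.58)]
pad find_in [([277, 245], 0.69)]
pad place_of [([244, 250], 0.63)]
walnut_mid find_in [([477, 322], 0.81), ([458, 194], 0.8), ([471, 261], 0.61), ([411, 250], 0.51), ([296, 246], 0.28)]
walnut_mid place_of [([412, 248], 0.72), ([458, 195], 0.55), ([473, 261], 0.53)]
1.0 [ 0.20392961 -0.56428502  0.20682238] [-3.09445229e+00 -5.42003363e-01  2.60921689e-05]
```

View pics/top0.png

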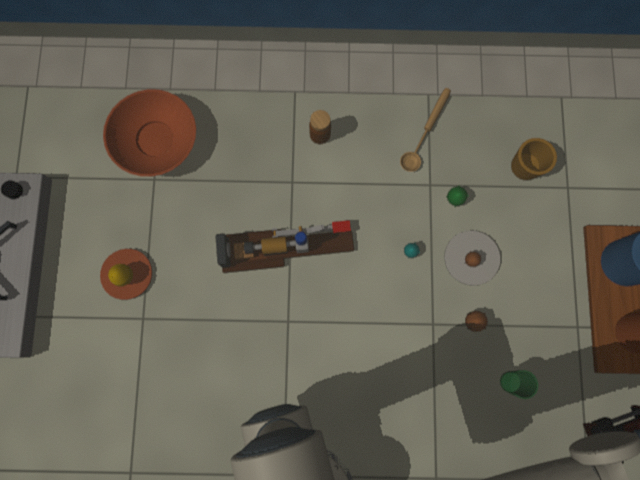

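View pics/scene0.png

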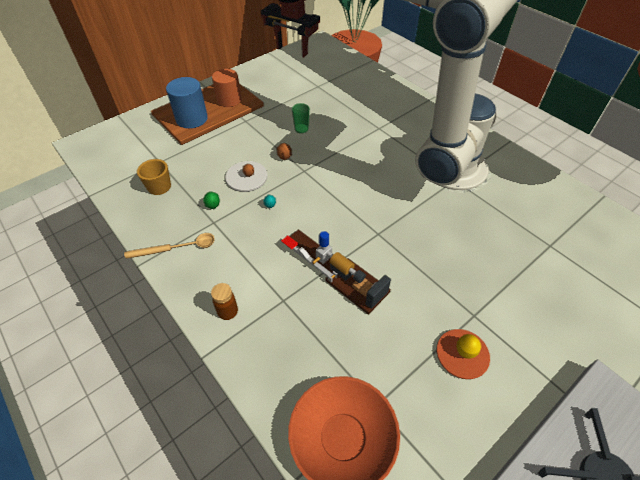

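Candidates for the walnut (top view) are brown on the trivet (473,260), brown off the trivet (477,321), green (457,196) and turquoise (411,250). The description (not green or turquoise, smaller of the browns, on the white trivet) fits (473,260). I'll confirm it in a crop and measure.

```bash
cat > h.py <<'E'
from station import manip
import numpy as np, cv2
from scipy.spatial.transform import Rotation as Ro
def plane(c,uv,z):
    i=manip.camera_info(c); d=i["R"].T@np.array([(uv[0]-i["cx"])/i["fx"],(uv[1]-i["cy"])/i["fy"],1]); o=-i["R"].T@i["t"]
    return o+d*(z-o[2])/d[2]
def cloud(c,d):
    i=manip.camera_info(c); v,u=np.mgrid[:480,:640]
    P=np.stack([(u-i["cx"])/i["fx"]*d,(v-i["cy"])/i["fy"]*d,d],-1)
    return (P-i["t"])@i["R"]
def down(yaw): # closing line (tool y) along world direction yaw
    y=np.array([np.cos(yaw),np.sin(yaw),0]); z=np.array([0,0,-1.]); 
    return Ro.from_matrix(np.c_[np.cross(y,z),y,z]).as_rotvec()
E
python3 - <<'E'
from h import *
np.set_printoptions(precision=4,suppress=True)
for c,L in(("top",dict(cr=(287,245,0),knob=(302,236,.095),pad=(244,250,.03),w=(473,261,.032),big=(477,321,.02))),("scene",dict(cr=(332,269,0),knob=(326,239,.095),pad=(365,281,.03),w=(246,170,.032)))):
    for n,v in L.items(): print(c,n,plane(c,v[:2],v[2]))
    im,d=manip.capture(c); P=cloud(c,d); H=cv2.cvtColor(im,cv2.COLOR_BGR2HSV); h,s,v=[H[...,k].astype(int) for k in range(3)]
    R=(abs(P[...,0]-.53)<.12)&(abs(P[...,1]-.0)<.4)&(d>0)
    for n,m in dict(knob=R&(h>105)&(h<130)&(s>120)&(P[...,2]>.05),red=R&((h<5)|(h>175))&(s>170)&(P[...,2]<.06)&(P[...,2]>.015)&(P[...,1]<.1),brown=R&(h<18)&(s>90)&(P[...,1]<-.15)&(P[...,2]>.02)).items():
        q=P[m]; 
        if len(q): print(c,n,len(q),np.median(q,0),q.min(0),q.max(0))
    if c=="top":
        cv2.imwrite("pics/crop1.png",np.hstack([cv2.resize(im[180:340,395:515],None,fx=3,fy=3,interpolation=2),cv2.resize(im[200:293,210:360],(420,480)  ,interpolation=2)[:, :420]]))
        m=R&(abs(P[...,1])<.25)&(P[...,2]>.015)&(P[...,2]<.2); q=P[m]; print(cv2.minAreaRect(q[:,:2].astype(np.float32)))
E
```

```text
top cr [0.5599 0.0509 0.    ]
top knob [0.5627 0.013  0.095 ]
top pad [0.5406 0.1474 0.03  ]
top w [ 0.5249 -0.3781  0.032 ]
top big [ 0.3894 -0.3857  0.02  ]
top knob 87 [0.5564 0.0164 0.115 ] [0.5446 0.0057 0.1073] [0.5673 0.0253 0.1203]
top red 162 [ 0.6004 -0.0748  0.0315] [ 0.5873 -0.0935  0.024 ] [ 0.6141 -0.0561  0.0369]
top brown 171 [ 0.527  -0.3731  0.0463] [ 0.4106 -0.3921  0.0328] [ 0.5442 -0.3604  0.0556]
((0.5600194931030273, -0.020958006381988525), (0.09849365055561066, 0.45428240299224854), 5.560765266418457)
scene cr [0.557  0.0506 0.    ]
scene knob [0.5527 0.0195 0.095 ]
scene pad [0.5308 0.1459 0.03  ]
scene w [ 0.5352 -0.3799  0.032 ]
scene knob 127 [0.5622 0.0223 0.1093] [0.5465 0.0073 0.0585] [0.572  0.0302 0.1191]
scene red 122 [ 0.6016 -0.0727  0.032 ] [ 0.5794 -0.1003  0.0155] [ 0.6165 -0.0513  0.0378]
scene brown 128 [ 0.5328 -0.3703  0.0405] [ 0.4103 -0.3871  0.0214] [ 0.5487 -0.3593  0.0547]
```

View pics/crop1.png

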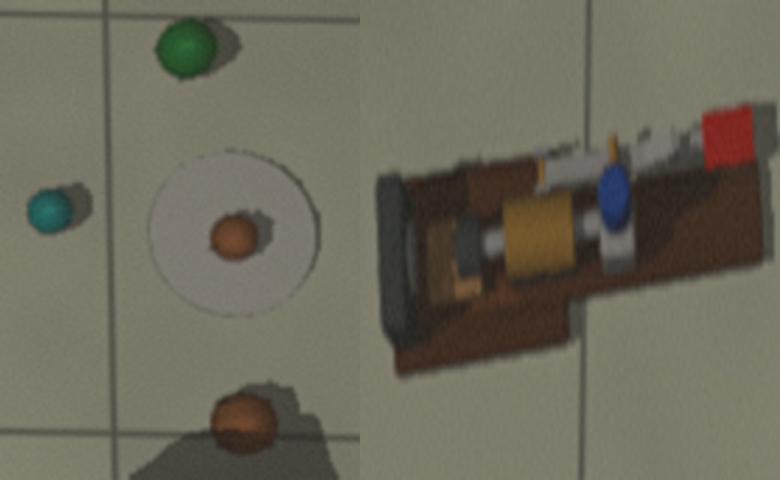

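Confirmed: the smaller brown nut on the white trivet, at crop pixel (235,237), is the walnut. The larger brown one, the green and the turquoise are decoys. The ram head covers the pad, and the red plate is at the far right. Next I move above the cracker for a close look.

```bash
cat >> h.py <<'E'
def wrist(name=None):
    s=manip.read_state(); im,d=manip.capture("wrist")
    if name: cv2.imwrite("pics/"+name,im)
    return s,im,d
def wray(s,uv):
    i=manip.camera_info("wrist"); T=i["T_tool_cam"]; R=Ro.from_rotvec(s["orientation"]).as_matrix()
    uv=np.asarray(uv,float); a=(uv[...,0]-i["cx"])/i["fx"]; b=(uv[...,1]-i["cy"])/i["fy"]; r=np.hypot(a,b)+1e-9
    d=np.stack([a/r*np.sin(r),b/r*np.sin(r),np.cos(r)],-1)
    return R@T[:3,3]+s["position"], d@(R@T[:3,:3]).T, d
def wplane(s,uv,z):
    o,d,_=wray(s,uv); return o+d*((z-o[2])/d[...,2])[...,None]
def wcloud(s,dep):
    v,u=np.mgrid[:480,:640]; o,d,dc=wray(s,np.stack([u,v],-1)); zc=np.where(dc[...,2]>.1,dc[...,2],1)
    return o+d*(dep/zc)[...,None]
E
python3 - <<'E'
from h import *
np.set_printoptions(precision=4,suppress=True)
r=down(np.radians(96))
s=manip.read_state(); 
for k in (0,np.pi):
    q=manip.inverse_kinematics([.55,.03,.33],down(np.radians(96)+k)); print(q)
manip.movel([.204,-.564,.33])
manip.goto([.55,.03,.33],min((down(np.radians(96)+k) for k in(0,np.pi)),key=lambda r:abs(manip.inverse_kinematics([.55,.03,.33],r)[5])))
s,im,d=wrist("w1.png"); print(s["clock"],s["position"],s["joints"])
for n,z in(("cracker",0),("knob",.095),("pad",.03)):
    for x in manip.place_of(n,"wrist"): print(n,x["at"],x["confidence"],wplane(s,x["at"],z))
P=wcloud(s,d); H=cv2.cvtColor(im,cv2.COLOR_BGR2HSV); h,sa,v=[H[...,k].astype(int) for k in range(3)]
ok=(d>0)&(abs(P[...,0]-.55)<.1)&(abs(P[...,1]-.03)<.2)
for n,m in dict(knobtop=ok&(h>105)&(h<130)&(sa>120)&(P[...,2]>.105),red=ok&((h<5)|(h>175))&(sa>170)&(P[...,2]<.05)&(P[...,2]>.015),tube=ok&(P[...,2]>.06)&(P[...,2]<.072)).items():
    q=P[m]; print(n,len(q),q.mean(0),np.median(q,0),q.min(0),q.max(0))
    if n!="knobtop":print(cv2.minAreaRect(q[:,:2].astype(np.float32)))
m=ok&(P[...,2]>.012)&(P[...,2]<.2); print(cv2.minAreaRect(P[m][:,:2].astype(np.float32)))
E
```

```text
[-0.0073  0.0204  1.0825 -0.      2.0387 -1.6828]
[-0.0073  0.0204  1.0825 -0.      2.0387  1.4588]
4.5167 [0.5501 0.0293 0.3299] [-0.0085  0.0205  1.0825 -0.0002  2.0387  1.4586]
cracker [302.4, 182.9] 0.59 [0.5543 0.0462 0.    ]
knob [328.0, 193.1] 0.62 [0.5592 0.0148 0.095 ]
pad [224.8, 189.1] 0.98 [0.5408 0.1475 0.03  ]
knobtop 408 [0.558  0.016  0.1148] [0.558  0.016  0.1151] [0.545  0.0041 0.1057] [0.5692 0.0283 0.1181]
red 482 [ 0.6005 -0.0703  0.0316] [ 0.6006 -0.0699  0.0317] [ 0.5861 -0.091   0.015 ] [ 0.6136 -0.0534  0.0342]
((0.6005733013153076, -0.07204991579055786), (0.02525264210999012, 0.03509494289755821), 7.890162944793701)
tube 1593 [0.5473 0.1022 0.0654] [0.5477 0.0894 0.0657] [0.4995 0.006  0.06  ] [0.5735 0.2021 0.072 ]
((0.5529630780220032, 0.10097993165254593), (0.07112392038106918, 0.1922740787267685), 11.307147979736328)
((0.552642285823822, 0.04992976039648056), (0.09113229811191559, 0.3095102906227112), 7.152294158935547)
```

View pics/w1.png

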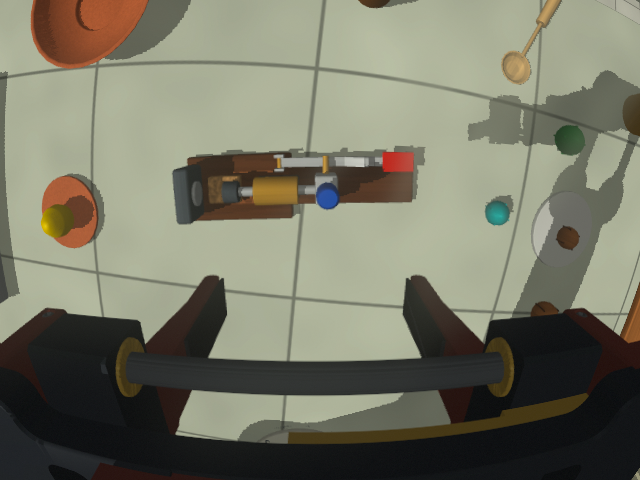

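The wrist view shows the cracker across the middle: knob (327,195), red plate (398,161), tube (275,190), pad and ram head (225,190). Its outline measures 91 x 309.5 mm, which matches the given size, with yaw 7.2°. Now grip the knob and draw it.

```bash
cat >> h.py <<'E'
YAW=np.radians(97.2); U=np.array([np.cos(YAW),np.sin(YAW),0]); RC=down(YAW+np.pi); KN=np.array([.558,.016,0])
def F(s): return float(np.dot(s["force"],U)), float(s["force"][2])
E
python3 - <<'E'
from h import *
np.set_printoptions(precision=4,suppress=True)
def st(t):
    s=manip.read_state(); p=s["position"]; print(t,round(s["clock"],2),p,"draw",round(-np.dot(p-KN,U),4),"F",np.round(F(s),1),"w",round(s["width"],3),"ff",np.round(s["finger_force"],1))
up=KN+[0,0,.15]
manip.movel(up,rot=RC); st("above")
print(manip.movel(KN+[0,0,.086],max_speed=.08,f_stop=6)); st("down")
manip.gripper_close(); st("closed")
p=manip.read_state()["position"]; p[2]=.086
for dr in (.03,.056,.066):
    print(manip.movel(p-U*dr,max_speed=.05,f_stop=25)); st(dr)
s,im,d=wrist("w2.png")
E
```

```text
above 6.08 [0.5585 0.016  0.1513] draw 0.0 F [0.2 0.7] w 0.998 ff 0.0
False
down 7.03 [0.5584 0.016  0.0867] draw 0.0 F [-0.5 -0.5] w 0.998 ff 0.0
closed 8.03 [0.558  0.0156 0.086 ] draw 0.0004 F [-1.8  1. ] w 0.282 ff 30.0
False
0.03 8.78 [ 0.5615 -0.0126  0.0859] draw 0.0288 F [6.5 1. ] w 0.283 ff 30.0
False
0.056 9.45 [ 0.5647 -0.0379  0.0859] draw 0.0543 F [7.3 1. ] w 0.282 ff 30.0
False
0.066 9.8 [ 0.5659 -0.0475  0.0859] draw 0.064 F [8.9 1.8] w 0.283 ff 30.0
```

Run:
```python
from h import *
p0=np.array([.558,.0156,.086]); 
def st(t):
    s=manip.read_state(); p=s["position"]; print(t,round(s["clock"],2),"draw",round(-np.dot(p-p0,U),4),"z",round(p[2],4),"F",np.round(F(s),1),"w",round(s["width"],3))
    return F(s)[0]
manip.wait(.2); st("settled")
manip.movel(p0-U*.069,max_speed=.05,f_stop=15); manip.wait(.15); f0=st("drawn")
for dr in np.arange(.067,.0555,-.001):
    manip.movel(p0-U*dr,max_speed=.02); f=st(round(dr,4))
    if f<4: break
```

```text
settled 10.05 draw 0.0633 z 0.0859 F [9.7 0.6] w 0.281
drawn 10.45 draw 0.0662 z 0.0859 F [9.9 1.7] w 0.287
0.067 10.7 draw 0.0641 z 0.0859 F [9.5 1. ] w 0.282
0.066 10.95 draw 0.0632 z 0.0859 F [9.2 1.3] w 0.28
0.065 11.2 draw 0.0622 z 0.0859 F [9.  1.8] w 0.28
0.064 11.45 draw 0.0612 z 0.0859 F [8.8 1.8] w 0.278
0.063 11.7 draw 0.0602 z 0.0859 F [9.2 0.7] w 0.285
0.062 11.95 draw 0.0593 z 0.0859 F [9.4 0.6] w 0.281
0.061 12.2 draw 0.0583 z 0.0859 F [8.9 1.5] w 0.278
0.06 12.45 draw 0.058 z 0.086 F [7.7 0.1] w 0.283
0.059 12.7 draw 0.0579 z 0.0859 F [6.1 0.7] w 0.284
0.058 12.95 draw 0.0579 z 0.086 F [3.4 0.6] w 0.288
```

The force falls away while the draw stays at 0.058, so the ram is hooked. Release, lift and check.

Run:
```python
from h import *
np.set_printoptions(precision=4,suppress=True)
p0=np.array([.558,.0156,.086])
manip.movel(p0-U*.057,max_speed=.02); print(F(manip.read_state()))
manip.gripper_open(); manip.wait(.1)
p=manip.read_state()["position"]; print(p)
manip.movel([p[0],p[1],.20],max_speed=.12); manip.wait(.35)
W=np.array([.529,-.376,0])
q=manip.inverse_kinematics([*W[:2],.25],RC); print(q)
s,im,d=wrist("w2.png"); P=wcloud(s,d); H=cv2.cvtColor(im,cv2.COLOR_BGR2HSV)
m=(d>0)&(H[...,0]>105)&(H[...,0]<130)&(H[...,1]>120)&(P[...,2]>.105)&(abs(P[...,1])<.1); k=np.median(P[m],0); print("knob",k,"draw",-np.dot(k-KN,U))
manip.movel([s["position"][0],s["position"][1],.25],max_speed=.2)
manip.goto([W[0]-.03,W[1],.24],RC)
s,im,d=wrist("w3.png"); print(s["clock"],s["position"],s["joints"])
for x in manip.place_of("walnut_mid","wrist"): print(x["at"],x["confidence"],wplane(s,x["at"],.032))
P=wcloud(s,d); H=cv2.cvtColor(im,cv2.COLOR_BGR2HSV)
m=(d>0)&(np.hypot(P[...,0]-W[0],P[...,1]-W[1])<.045)&(P[...,2]>.022)&(P[...,2]<.08)
q=P[m]; print(len(q),q.mean(0),q.min(0),q.max(0)); print("circle",cv2.minEnclosingCircle(q[:,:2].astype(np.float32)))
m2=(d>0)&(np.hypot(P[...,0]-W[0],P[...,1]-W[1])<.1)&(P[...,2]>.007)&(P[...,2]<.017); q2=P[m2]; print("trivet",cv2.minEnclosingCircle(q2[:,:2].astype(np.float32)),np.median(q2[:,2]))
```

```text
(-0.6106662195321301, 0.31423363667412235)
[ 0.5651 -0.041   0.086 ]
[-0.6703  0.2426  0.9858 -0.      1.9132  0.7748]
knob [ 0.5662 -0.0413  0.1151] draw 0.05790619992146429
17.5583 [ 0.4996 -0.3749  0.2399] [-0.6986  0.169   1.0874  0.0006  1.8855  0.7454]
[322.9, 180.2] 0.89 [ 0.5263 -0.3803  0.032 ]
[308.1, 295.6] 0.76 [ 0.3936 -0.3812  0.032 ]
[198.0, 144.8] 0.7 [ 0.5493 -0.2436  0.032 ]
[309.7, 31.6] 0.58 [ 0.6806 -0.3465  0.032 ]
930 [ 0.5309 -0.3769  0.046 ] [ 0.512  -0.3948  0.0251] [ 0.547  -0.3599  0.0545]
circle ((0.5291268229484558, -0.37697896361351013), 0.01837647520005703)
trivet ((0.5363170504570007, -0.3826221823692322), 0.0653478354215622) 0.012594269489333842
```

View pics/w3.png

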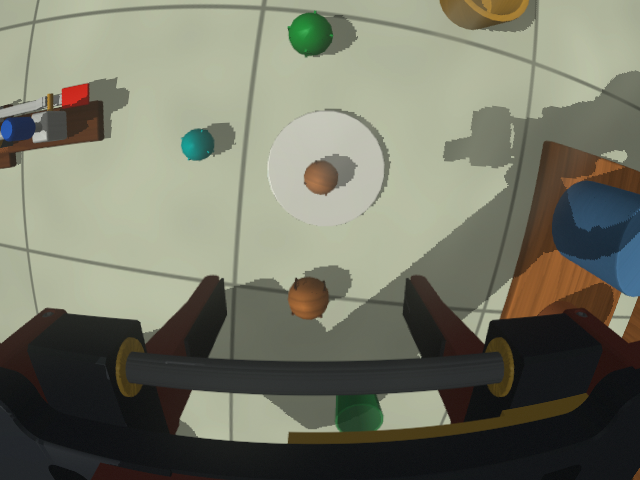

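The ram stays cocked (measured draw 0.0579). The walnut is at (320,177), measured at (0.529,-0.377) with a 36.8 mm diameter, which fits. Grasp it closing along the cracker's y, then carry it.

Run:
```python
from h import *
np.set_printoptions(precision=4,suppress=True)
W=np.array([.529,-.377,0]); PD=np.array([.5408,.1475,0])
c=[down(YAW+np.pi/2+k) for k in(0,np.pi)]
RP=min(c,key=lambda r:max(abs(manip.inverse_kinematics([*W[:2],.15],r)[5]),abs(manip.inverse_kinematics([*PD[:2],.2],r)[5]))); print(RP)
def st(t):
    s=manip.read_state(); print(t,round(s["clock"],2),s["position"],"f",s["force"],"w",round(s["width"],3),"ff",np.round(s["finger_force"],1))
manip.goto([*W[:2],.13],RP); st("above")
print(manip.movel([*W[:2],.026],max_speed=.1,f_stop=6)); st("down")
manip.gripper_close(); st("closed")
manip.movel([*manip.read_state()["position"][:2],.20],max_speed=.15); st("lift")
manip.goto([PD[0]-.03,PD[1],.22],RP); st("pad")
s,im,d=wrist("w4.png"); 
for x in manip.place_of("pad","wrist"): print(x["at"],x["confidence"],wplane(s,x["at"],.03))
P=wcloud(s,d); np.savez("w4.npz",P=P,d=d,im=im)
V=np.array([-U[1],U[0],0]); L=np.stack([(P-PD)@U,(P-PD)@V,P[...,2]],-1)
ok=(d>0)
m=ok&(abs(L[...,0])<.016)&(abs(L[...,1])<.06)&(L[...,2]<.12)
for a in np.arange(-.06,.06,.01):
    q=L[m&(L[...,1]>=a)&(L[...,1]<a+.01)]; print(round(a,3),len(q),q[:,2].max() if len(q) else None, np.median(q[:,2]) if len(q) else None)
m=ok&(abs(L[...,0]-.03)<.04)&(abs(L[...,1])<.06)&(L[...,2]>.066)&(L[...,2]<.085); print("anvil top",m.sum(),np.percentile(L[m],[1,50,99],axis=0))
H=cv2.cvtColor(im,cv2.COLOR_BGR2HSV)
```

```text
Traceback (most recent call last):
TypeError: 'NoneType' object is not subscriptable
```

```bash
cat > g.py <<'E'
from h import *
np.set_printoptions(precision=4,suppress=True)
W=np.array([.529,-.377,0]); PD=np.array([.5408,.1475,0])
c=[down(YAW+np.pi/2+k) for k in(0,np.pi)]
for r in c: print([manip.inverse_kinematics(p,r) for p in([*W[:2],.13],[*PD[:2],.2])])
def six(p,r):
    q=manip.inverse_kinematics(p,r); return 9 if q is None else abs(q[5])
RP=min(c,key=lambda r:max(six([*W[:2],.13],r),six([*PD[:2],.2],r)))
def st(t):
    s=manip.read_state(); print(t,round(s["clock"],2),s["position"],"f",s["force"],"w",round(s["width"],3),"ff",np.round(s["finger_force"],1))
manip.goto([*W[:2],.13],RP); st("above")
print(manip.movel([*W[:2],.026],max_speed=.1,f_stop=6)); st("down")
manip.gripper_close(); st("closed")
manip.movel([*manip.read_state()["position"][:2],.20],max_speed=.15); st("lift")
manip.goto([PD[0]-.03,PD[1],.22],RP); st("pad")
s,im,d=wrist("w4.png"); 
for x in manip.place_of("pad","wrist"): print(x["at"],x["confidence"],wplane(s,x["at"],.03))
P=wcloud(s,d); np.savez("w4.npz",P=P,d=d,im=im)
V=np.array([-U[1],U[0],0]); L=np.stack([(P-PD)@U,(P-PD)@V,P[...,2]],-1)
ok=(d>0)
m=ok&(abs(L[...,0])<.016)&(abs(L[...,1])<.06)&(L[...,2]<.12)
for a in np.arange(-.06,.06,.01):
    q=L[m&(L[...,1]>=a)&(L[...,1]<a+.01)]; print(round(a,3),len(q),q[:,2].max() if len(q) else None, np.median(q[:,2]) if len(q) else None)
m=ok&(abs(L[...,0]-.03)<.04)&(abs(L[...,1])<.06)&(L[...,2]>.066)&(L[...,2]<.085); print("anvil top",m.sum(),np.percentile(L[m],[1,50,99],axis=0))
E
python3 g.py
```

```text
[array([-0.6715,  0.2231,  1.2208, -0.    ,  1.6977,  2.3444]), None]
[array([-0.6715,  0.2231,  1.2208, -0.    ,  1.6977, -0.7972]), array([ 0.2056, -0.0167,  1.3532, -0.    ,  1.8051,  0.0799])]
above 19.03 [ 0.5293 -0.3768  0.1305] f [-0.3422 -0.3808  0.2241] w 0.996 ff 0.0
False
down 20.23 [ 0.5295 -0.3774  0.0271] f [-0.5309 -0.1039  0.2884] w 0.995 ff 0.0
closed 21.27 [ 0.5295 -0.3775  0.0278] f [-0.7317  1.2051  5.8464] w 0.295 ff 25.2
lift 22.58 [ 0.5291 -0.3773  0.1984] f [-0.3391 -0.0778  0.5269] w 0.002 ff 0.0
pad 24.48 [0.5111 0.1467 0.2199] f [0.4921 0.3605 0.0588] w 0.005 ff 0.0
[343.4, 213.0] 0.87 [0.5402 0.146  0.03  ]
-0.06 251 0.0026489132723045983 0.0007574991266527387
-0.05 188 0.01735272005016497 0.01452821189595041
-0.04 271 0.017601239163476223 0.015654827384197045
-0.03 270 0.018206515602778472 0.015685101031381765
-0.02 241 0.032693395601546216 0.030645984657728442
-0.01 290 0.032951761622912246 0.030726814447589595
0.0 301 0.033100170275191076 0.030679157954717318
0.01 309 0.032721460757908605 0.03025204026822509
0.02 299 0.018027030532255406 0.015657732079672304
0.03 269 0.017979694619915998 0.015655891931935284
0.04 262 0.018101249632148764 0.014150074838968213
0.05 259 0.0025897473400421367 0.0006149071186561939
anvil top 1987 [[ 0.0336 -0.033   0.0667]
 [ 0.0469  0.001   0.0753]
 [ 0.0574  0.0342  0.0772]]
```

View pics/w4.png

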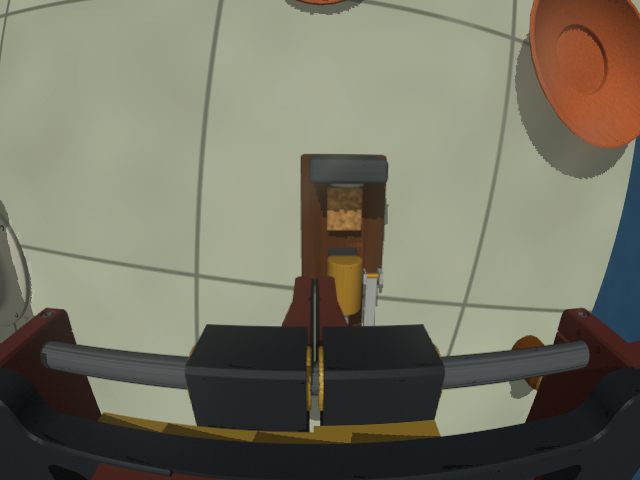

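The walnut slipped out during the lift: the fingers shut to width 0. The picture shows the pad clear at (345,208), the anvil at (347,170) and the ram back in the tube. I gripped too high, so I'll go back, relocate the walnut and grip at its equator.

Run:
```python
from h import *
np.set_printoptions(precision=4,suppress=True)
W=np.array([.529,-.377,0]); RP=down(YAW+1.5*np.pi)
manip.gripper_open()
manip.goto([W[0]-.06,W[1]+.0,.20],RP)
s,im,d=wrist("w5.png"); print(s["clock"],s["position"])
for x in manip.place_of("walnut_mid","wrist"): print(x["at"],x["confidence"],wplane(s,x["at"],.032))
P=wcloud(s,d)
m=(d>0)&(np.hypot(P[...,0]-.5363,P[...,1]+.3826)<.1)&(P[...,2]>.022)&(P[...,2]<.08)
q=P[m]; print(len(q),q.mean(0),q.min(0),q.max(0)); print("circle",cv2.minEnclosingCircle(q[:,:2].astype(np.float32)))
for z in np.arange(.022,.056,.004):
    e=q[(q[:,2]>=z)&(q[:,2]<z+.004)]; 
    if len(e): print(round(z,3),len(e),e.min(0)[:2],e.max(0)[:2])
```

```text
27.8667 [ 0.4696 -0.3761  0.2002]
[511.7, 212.6] 0.9 [ 0.6749 -0.3461  0.032 ]
[414.7, 85.0] 0.64 [ 0.546  -0.2403  0.032 ]
[377.0, 227.4] 0.59 [ 0.5312 -0.3819  0.032 ]
[234.1, 208.8] 0.56 [ 0.3913 -0.3811  0.032 ]
1113 [ 0.5261 -0.3743  0.0452] [ 0.5107 -0.3935  0.0241] [ 0.545  -0.359   0.0549]
circle ((0.5282021760940552, -0.3769611120223999), 0.018480930477380753)
0.022 1 [ 0.5125 -0.384 ] [ 0.5125 -0.384 ]
0.026 24 [ 0.511  -0.3842] [ 0.533  -0.3595]
0.03 39 [ 0.5107 -0.3797] [ 0.5358 -0.3592]
0.034 76 [ 0.5111 -0.3899] [ 0.5432 -0.359 ]
0.038 110 [ 0.5111 -0.3935] [ 0.5448 -0.3601]
0.042 289 [ 0.5123 -0.3934] [ 0.545  -0.3605]
0.046 327 [ 0.5155 -0.3897] [ 0.5424 -0.3643]
0.05 243 [ 0.5194 -0.3879] [ 0.5382 -0.3678]
0.054 4 [ 0.529  -0.3806] [ 0.5324 -0.3774]
```

View pics/w5.png

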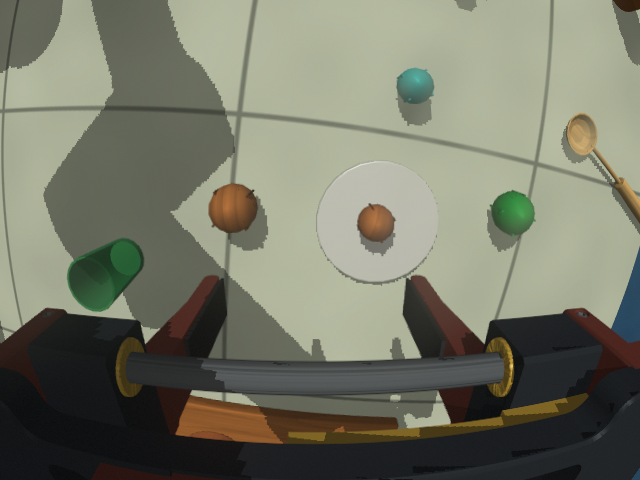

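The walnut is still upright at the same spot (376,222), with its widest ring at about z=0.034. Regrip lower and lift gently.

Run:
```python
from h import *
np.set_printoptions(precision=4,suppress=True)
W=np.array([.5285,-.377,0]); RP=down(YAW+1.5*np.pi)
def st(t):
    s=manip.read_state(); print(t,round(s["clock"],2),s["position"],"f",s["force"],"w",round(s["width"],3),"ff",np.round(s["finger_force"],1)); return s
manip.goto([*W[:2],.10],RP)
manip.movel([*W[:2],.035],max_speed=.1)
print(manip.movel([*W[:2],.0205],max_speed=.03,f_stop=5)); st("down")
manip.gripper_close(); s=st("closed")
p=s["position"]; manip.movel([p[0],p[1],.05],max_speed=.04); manip.wait(.1); st("lift")
```

```text
False
down 29.94 [ 0.5284 -0.3769  0.0204] f [ 0.2396 -0.3558 -0.1   ] w 0.997 ff 0.0
closed 30.85 [ 0.5285 -0.377   0.0205] f [-1.1595 -0.2028  0.6545] w 0.37 ff 29.5
lift 31.84 [ 0.5283 -0.3768  0.0495] f [ 0.1178 -0.2647 -0.1387] w 0.372 ff 29.5
```

Run:
```python
from h import *
np.set_printoptions(precision=4,suppress=True)
PD=np.array([.5407,.147,0]); RP=down(YAW+1.5*np.pi)
def st(t):
    s=manip.read_state(); print(t,round(s["clock"],2),s["position"],"f",s["force"],"w",round(s["width"],3),"ff",np.round(s["finger_force"],1)); return s
p=manip.read_state()["position"]
manip.movel([p[0],p[1],.19],max_speed=.12)
manip.goto([*PD[:2],.17],RP); s=st("above")
if s["width"]<.3: raise SystemExit("lost")
manip.movel([*PD[:2],.055],max_speed=.08)
print(manip.movel([*PD[:2],.0395],max_speed=.02,f_stop=2.5)); manip.wait(.15); st("down")
manip.capture("scene"); im,_=manip.capture("scene"); cv2.imwrite("pics/s6.png",cv2.resize(im[170:350,240:440],None,fx=3,fy=3,interpolation=2))
```

```text
above 35.06 [0.5411 0.1461 0.17  ] f [-0.0325  0.0901 -0.7539] w 0.373 ff 29.5
False
down 37.73 [0.5408 0.147  0.0397] f [0.0328 0.5329 0.3615] w 0.37 ff 29.5
```

View pics/s6.png

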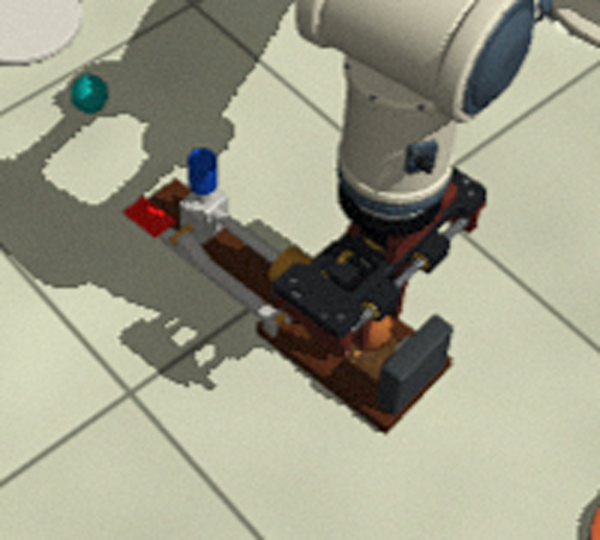

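The nut sits upright over the pad at (378,335), just before the anvil, and the knob is still drawn back at (203,170). Lower the last millimetre with a force stop, release, lift and verify.

Run:
```python
from h import *
np.set_printoptions(precision=4,suppress=True)
PD=np.array([.5408,.1475,0])
p=manip.read_state()["position"]
print(manip.movel([p[0],p[1],.0385],max_speed=.01,f_stop=2)); s=manip.read_state(); print(s["position"],s["force"])
manip.gripper_open(); manip.wait(.2)
p=manip.read_state()["position"]
manip.movel([p[0],p[1],.20],max_speed=.1)
manip.movel([p[0]-.06,p[1],.22],max_speed=.15)
s,im,d=wrist(); print(s["clock"],s["position"]); cv2.imwrite("pics/w7.png",cv2.resize(im[100:340,200:500],None,fx=2.4,fy=2.4,interpolation=2))
P=wcloud(s,d); V=np.array([-U[1],U[0],0]); L=np.stack([(P-PD)@U,(P-PD)@V,P[...,2]],-1)
m=(d>0)&(abs(L[...,0])<.026)&(abs(L[...,1])<.03)&(L[...,2]>.04)&(L[...,2]<.11); q=L[m]; print("nut",len(q),q.min(0),q.max(0),cv2.minEnclosingCircle(q[:,:2].astype(np.float32)))
im,d=manip.capture("top"); P=cloud("top",d); H=cv2.cvtColor(im,cv2.COLOR_BGR2HSV)
m=(d>0)&(H[...,0]>105)&(H[...,0]<130)&(H[...,1]>120)&(P[...,2]>.105)&(abs(P[...,1])<.1)&(abs(P[...,0]-.56)<.05); k=np.median(P[m],0); print("knob",k,-np.dot(k-KN,U))
```

```text
False
[0.5407 0.147  0.0384] [-0.6803 -0.3766 -0.7643]
41.5833 [0.481  0.147  0.2198]
nut 1106 [-0.0175 -0.0156  0.0415] [0.0173 0.019  0.0722] ((-5.228460213402286e-05, 0.0015072358073666692), 0.018323399126529694)
knob [ 0.5658 -0.0425  0.115 ] 0.05899449727301824
```

View pics/w7.png

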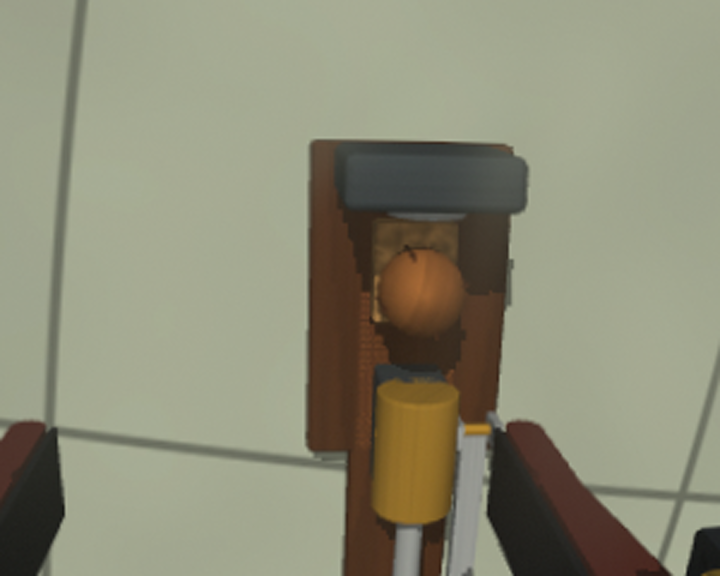

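The walnut at (421,290) stands upright on the pad, about 1.5 mm off centre. Its top is at 72 mm, as it should be, and the ram is cocked at about 0.058.

```bash
python3 -c "
from station import manip
print(manip.job_done())"
```

```text
the job is handed in; nothing more can be done
None
```

The job is handed in: in the last checks the ram was hooked on its catch at about 0.058 m, the walnut stood upright on the cork pad about 1.5 mm off centre, and the cracker had not gone off; the first walnut grip slipped and was redone, and the hand-in returned no verdict.

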